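Build the sieve stack for a particle check

TASK

Build the test-sieve stack on the white shaker base, from the bottom up and one part at a time: the steel pan in the base's seat, then the fine blue sieve, then the coarse yellow sieve, then the white lid with the red knob. Seat each part fully and level in the one below and let go of it before fetching the next, and leave the label roll, the tally counter and the beaker of plugs standing where they are.

Things in the scene. Friction and masses are not known exactly. Their poses are not given: they have to be found in the camera images.
- shaker_seat (a point): Low round white shaker base, fixed to the table, 84 mm diameter and 22 mm high, with a black upright seat ring on its middle: 56 mm outside, 49 mm bore, its rim 40 mm above the table, bore 17 mm deep. The point is on the axis at the level of the rim; z is up. The seated pan has its foot 7 mm below this point, its centre 8 mm above it.
- pan_centre (a point): Steel receiver pan: closed plain steel floor inside, steel-coloured wall. 56 mm diameter, 30 mm high: a skirt 7 mm high tapering to 40 mm at the foot, above it a straight round band to grip, 23 mm high. The next part's skirt nests in the open top (49 mm bore), its shoulder on the rim. Any yaw. Point: on the axis, 15 mm above the foot; z up.
- fine_sieve_centre (a point): Fine sieve: blue frame, dense dark mesh. 56 mm diameter, 30 mm high: a skirt 7 mm high tapering to 40 mm at the foot, above it a straight round band to grip, 23 mm high. The next part's skirt nests in the open top (49 mm bore), its shoulder on the rim. Any yaw. Point: on the axis, 15 mm above the foot; z up. Nested, it is 23 mm above the centre of the part below.
- coarse_sieve_centre (a point): Coarse sieve: yellow frame, open steel grid with wide openings. 56 mm diameter, 30 mm high: a skirt 7 mm high tapering to 40 mm at the foot, above it a straight round band to grip, 23 mm high. The next part's skirt nests in the open top (49 mm bore), its shoulder on the rim. Any yaw. Point: on the axis, 15 mm above the foot; z up. Nested, it is 23 mm above the centre of the part below.
- lid_knob (a point): White round lid with an upright red knob. Skirt 7 mm high as on the sieves, disc 56 mm wide with its top 12 mm above the foot, stem 14 mm thick, knob head 20 mm in diameter from 24 to 46 mm above the foot. Point: on the axis in the knob head, 36 mm above the foot; grip the knob there. Nested, it is 44 mm above the centre of the sieve below. z up.
- labels: Roll of cream-white labels on a card core lying flat with a loose tail of label, 94 x 70 mm with the tail, 47 mm high; to be left alone. Origin near the middle of its underside, z up.
- counter: Grey hand tally counter lying on its back, 72 x 52 mm, 24 mm high; to be left alone. Origin near the middle of its underside.
- cup: Clear beaker with black plugs, 61 mm diameter, 48 mm high; to be left alone. Origin at the centre of its underside.
There are look-alikes about, which are no part of the job. What is shaped like the part that bears shaker_seat but pink is not meant.

How it is judged:
By the outcome, as a careful person would: the job done as asked, in the order asked, and still so for the second after the job is handed in, with the robot touching nothing.
It also fails if it takes over 96 s, if anything falls off the work surface, if the arm or the gripper's body presses on something with over 40 N, if the wrist force passes 120 N, or if a joint passes its speed limit or range.

ROBOT

A 7-joint arm with a two-finger parallel gripper is mounted at the origin on a cart in front of the work surface, level with it; the furniture and walls round the work are solid. World frame = base frame: x ahead of the robot, y to its left, z up, the work surface at z = 0. Lengths are in m, angles in degrees, forces in N, time in s.
With the tool pointing down it reaches from about 0.35 to 0.9 m from the base axis. Payload 7.2 kg.
Tool frame: the origin (TCP) lies midway between the tips of the shut fingers; the grasp point (between the pads) lies 19 mm behind it (grip_depth is the distance from the TCP to the grasp point, in m); z points along the fingers, y is the line along which they close (so a half turn about z gives the same grasp; the last joint's range is limited). The gripper opens to 88 mm and grips with 3 to 60 N. Pads are 20 mm wide; open, the fingers measure 115 mm over their backs; the gripper's body (75 mm by 178 mm) begins 61 mm behind the grasp point.
Start: joints at [-70.772, 23.554, -0.728, 91.456, 0.321, 64.991, -4.71], TCP at [0.246, 0.575, 0.223] pointing down, gripper open.
Joint ranges: [-169.25, 169.25], [-16.82, 113.86], [-84.01, 82.57], [7.8, 145.47], [-59.2, 239.2], [7.22, 106.19], [-163.78, 163.78]. Speed limits (degrees/s): [136.94, 136.94, 172.46, 172.46, 180, 180, 180].

INTERFACE

Orientations are given as [roll, pitch, yaw] about the fixed x, y, z axes, in that order (R = Rz(yaw) Ry(pitch) Rx(roll)).
In Python, from station import * gives the robot as it stands. Calls block until the motion is done:
- reach(position, orientation): joint-space move of the TCP to a pose.
- servo_line(position, ori=None, max_speed=0.15): straight line of the TCP; ori=None keeps the orientation; max_speed is the mean speed in m/s.
- move_j(angles): joint-space move.
- open_gripper() and clamp(force=None): open the fingers fully, or close them until they stop; force is the grip in N (None keeps the last).
- wait(seconds).
- solve_ik(position, orientation): joint angles nearest the present ones, or None.
- snapshot(name): name is "scene" or "top" or "wrist"; returns a dict with "img" (384x512x3 uint8, red, green, blue), "z_map" (384x512 float32, m along the optical axis (not along the pixel's ray), 0 where there is no reading), "fovy" (degrees; the focal length in pixels is half the picture's height over the tangent of half this angle, whatever the lens; pixels are square), "cx", "cy" (the principal point, pixels), "R" (3x3) and "t" (3): a world point X has camera coordinates R X + t; the wrist camera has in their place "tool_from_camera" (4x4, takes a point from camera to tool coordinates, whose origin is the TCP and whose axes are the flange's). Camera axes: x right, y down, z forward; pixel columns grow to the right and rows downward; lengths in m; the calibration is good to about 2 mm. A picture is of the moment at which its call begins: read the wrist's pose just before it.
A pose or a line that the arm cannot do raises Unreachable and nothing moves.
- sign_off(): hands the job in; it is judged then, once.
Readings, each from a call of its own:
- current_t(): time.
- current_joint_pos(): joint angles.
- current_joint_velocities(): joint speeds.
- current_tau(): joint torques, N m.
- current_tcp_pos(): TCP position.
- current_tool_rot(): TCP orientation.
- current_contact_force(): force on the tool from outside, world axes, zero at the start.
- current_wrist_torque(): the same for the moment, N m.
- current_grip_width(): opening from 0.0 (shut) to 1.0 (fully open).
- current_finger_force(): force on a finger pad.
Only numpy, scipy, OpenCV 4.12 (cv2) and the standard library are available. Lean on these libraries where they do the work, as an engineer would, in place of code of your own. Each camera call takes 0.05 s, during which the arm holds its last target. There are 200 camera calls.

## Working session

There is one attempt and no reset: what is moved stays moved. The work goes in short steps, each a Python script; the robot and the scene stay as the last script left them, time stands still between calls to the robot, and variables do not carry over. Pictures are saved under pics/ and viewed, at most 14 in all, crops included, and the job is handed in when it is done.

```bash
mkdir -p pics; ls; cat > h.py <<'E'
import numpy as np, cv2
from station import *
def world(s):
    z=s["z_map"].astype(float); h,w=z.shape
    f=h/2/np.tan(np.radians(s["fovy"])/2)
    v,u=np.mgrid[:h,:w]
    P=np.stack([(u-s["cx"])/f*z,(v-s["cy"])/f*z,z],-1)
    W=(P-s["t"])@s["R"]
    W[z==0]=np.nan
    return W
def save(n,img): cv2.imwrite(f"pics/{n}.png",cv2.cvtColor(img,cv2.COLOR_RGB2BGR))
E
python3 - <<'E'
from h import *
a=snapshot("scene");b=snapshot("top")
save("scene1",a["img"]);save("top1",cv2.resize(b["img"],(800,600)))
np.savez("s.npz",ai=a["img"],aw=world(a),bi=b["img"],bw=world(b))
for s in(a,b):print(s["fovy"],s["cx"],s["cy"],s["R"],s["t"])
print(current_t())
E
```

```text
pics
45.3705903187771 255.07104923346796 201.30872885123352 [[ 0.72356681 -0.69008844  0.01513332]
 [-0.30786052 -0.34226347 -0.88773736]
 [ 0.61779687  0.63767833 -0.46010147]] [-0.42610874  0.15106716  0.97499346]
54.19649863002692 253.68029859522025 195.9938472040186 [[ 0.01253427 -0.99976396 -0.01774575]
 [-0.98581053 -0.00938445 -0.16759934]
 [ 0.16739325  0.01959468 -0.98569546]] [-0.12270849  0.45516956  0.81906299]
0.1
```

View pics/top1.png

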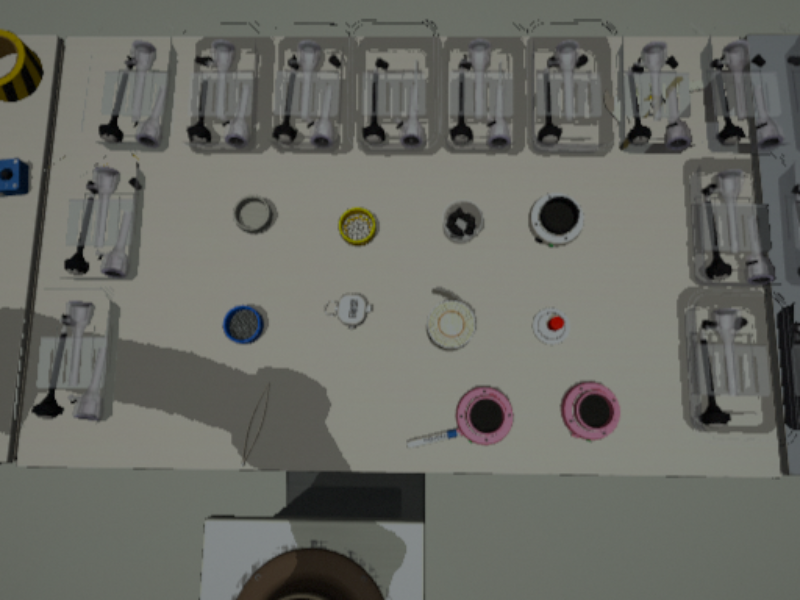

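View pics/scene1.png

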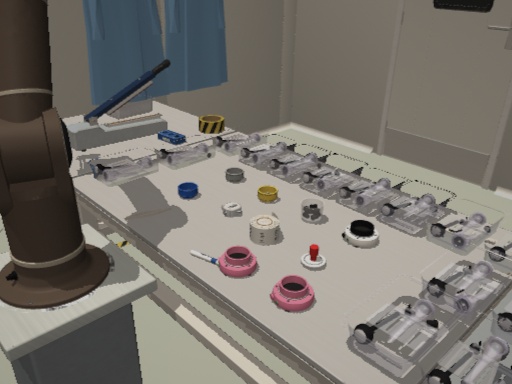

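Candidates in top1 (800x600):
- The seat is either the white base (556,219) or one of the pink bases (485,415) and (591,410). White is the one meant.
- The pan is the steel ring (254,214), the fine sieve is blue (243,325), the coarse sieve is yellow (357,226), and the lid is white with a red knob (549,325). Each is the only one of its kind.

I'll measure them and check enlarged crops.

```bash
python3 - <<'E'
from h import *
d=np.load("s.npz");W=d["bw"];I=d["bi"]
c={"pan":(254,214),"blue":(243,325),"yellow":(357,226),"base":(556,219),"lid":(549,325),"cup":(462,222),"labels":(450,322),"counter":(352,310)}
tiles=[]
for k,(u,v) in c.items():
    u,v=int(u*.64),int(v*.64)
    sl=np.s_[v-24:v+24,u-24:u+24]
    tiles.append(cv2.resize(I[sl],(200,200),interpolation=cv2.INTER_CUBIC))
    P=W[sl].reshape(-1,3);P=P[~np.isnan(P[:,0])]
    zs=P[:,2]; g=np.median(zs[zs<.008])
    hi=P[zs>.008+g]
    print(k,"table",g.round(4),"top",np.percentile(hi[:,2],[50,90,99]).round(4),"bbox",hi[:,:2].min(0).round(3),hi[:,:2].max(0).round(3))
    lo,h={"base":(.034,.046),"lid":(.038,.055),"cup":(.04,.06),"labels":(.04,.06)}.get(k,(.024,.036))
    r=P[(zs>lo)&(zs<h)]
    if len(r)<5: print(" few");continue
    (cx,cy),R=cv2.minEnclosingCircle(r[:,:2].astype(np.float32))
    print("   ring n",len(r),"c",round(cx,4),round(cy,4),"R",round(R,4),"z",np.median(r[:,2]).round(4),"bboxmid",((r.min(0)+r.max(0))/2).round(4)[:2])
save("tiles",np.vstack([np.hstack(tiles[:4]),np.hstack(tiles[4:])]))
E
```

```text
pan table -0.0003 top [0.0138 0.0298 0.0322] bbox [0.575 0.079] [0.631 0.134]
   ring n 137 c 0.6025 0.1063 R 0.0287 z 0.029 bboxmid [0.6032 0.1064]
blue table -0.0003 top [0.0115 0.0297 0.0315] bbox [0.404 0.083] [0.458 0.138]
   ring n 144 c 0.4317 0.1115 R 0.0287 z 0.0291 bboxmid [0.4313 0.1111]
yellow table -0.0002 top [0.0186 0.0305 0.0324] bbox [ 0.556 -0.083] [ 0.612 -0.026]
   ring n 137 c 0.5846 -0.0544 R 0.0286 z 0.0294 bboxmid [ 0.5841 -0.0538]
base table 0.0 top [0.0229 0.0381 0.0423] bbox [ 0.555 -0.399] [ 0.639 -0.318]
   ring n 133 c 0.5997 -0.3589 R 0.0282 z 0.0392 bboxmid [ 0.6    -0.3579]
lid table -0.0 top [0.0124 0.0453 0.0477] bbox [ 0.409 -0.375] [ 0.463 -0.32 ]
   ring n 68 c 0.4347 -0.3464 R 0.0098 z 0.0459 bboxmid [ 0.4347 -0.3464]
cup table 0.0001 top [0.0327 0.0472 0.0498] bbox [ 0.56  -0.242] [ 0.62  -0.184]
   ring n 130 c 0.5897 -0.2132 R 0.0308 z 0.0467 bboxmid [ 0.5896 -0.2129]
labels table -0.0001 top [0.0452 0.0471 0.0487] bbox [ 0.397 -0.229] [ 0.485 -0.162]
   ring n 765 c 0.4418 -0.1908 R 0.046 z 0.0454 bboxmid [ 0.4406 -0.1954]
counter table -0.0002 top [0.0212 0.0238 0.0256] bbox [ 0.429 -0.076] [ 0.478 -0.017]
   ring n 28 c 0.454 -0.0505 R 0.0196 z 0.0247 bboxmid [ 0.4534 -0.0488]
```

View pics/tiles.png

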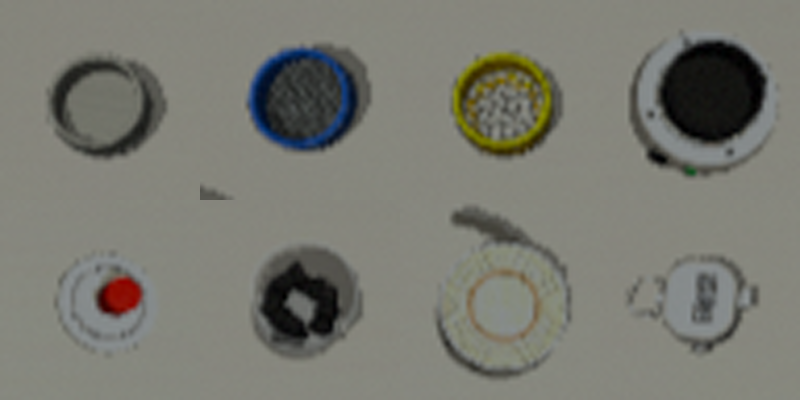

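The crops confirm the identities: the pan has a closed floor, blue has dense mesh, yellow has an open grid, and the white base carries the black ring. The rim radii (28 to 29 mm) and heights (30, 39 and 46 mm) match the given sizes. I'll fetch the pan first.

```bash
cat >> h.py <<'E'
D=[180,0,0]; BASE=np.array([.5998,-.3586]); HZ=.2
def fz(): return current_contact_force()
def wristshot(n):
    p=np.array(current_tcp_pos()); s=snapshot("wrist"); save(n,s["img"]); return p,s
def pick(xy,z,force=20):
    reach([*xy,max(z+.06,.1)],D); servo_line([*xy,z],max_speed=.12)
    clamp(force); print("t",current_t(),"width",round(current_grip_width()*88,1),"fing",current_finger_force())
    servo_line([*xy,HZ],max_speed=.25)
    print("lifted width",round(current_grip_width()*88,1))
def place(xy,z):
    """z: nominal TCP height when seated"""
    reach([*xy,HZ],D); servo_line([*xy,z+.012],max_speed=.2); wait(.2)
    f0=np.array(fz())
    for dz in (.004,.001,.0,-.0007,-.0014):
        servo_line([*xy,z+dz],max_speed=.03); wait(.1)
        f=np.array(fz())-f0
        print("dz",dz,"z",round(current_tcp_pos()[2],4),"df",f.round(1),"w",round(current_grip_width()*88,1))
        if np.linalg.norm(f)>4: break
def release():
    open_gripper(); p=current_tcp_pos(); servo_line([p[0],p[1],HZ],max_speed=.25); print("t",current_t())
E
python3 - <<'E'
from h import *
print(current_tool_rot())
for p in [(.603,.1064),(.4315,.1113),(.5843,-.0541),(.4347,-.3464),BASE]:
    for z in(.008,.2): print(p,z,solve_ik([*p,z],D))
pick((.603,.1064),.008)
E
```

```text
[-1.79918537e+02  6.59142270e-03  1.56864788e+02]
(0.603, 0.1064) 0.008 [-36.74350292  40.45876692  31.7178881  104.77085353 -29.82847015
  43.30343579 -78.90946457]
(0.603, 0.1064) 0.2 [-42.30493267  26.93258452  39.05984076  96.82915283 -18.69633768
  62.92084461 -87.66162221]
(0.4315, 0.1113) 0.008 [-44.53884369  28.24440089  29.81022578 127.86949081 -27.95155418
  30.12649844 -83.10490151]
(0.4315, 0.1113) 0.2 [ -53.98512046    7.35571897   37.00560632  118.61706796   -5.35792837
   55.6141554  -104.17485243]
(0.5843, -0.0541) 0.008 [-24.46163507  39.56390202  35.08317828 108.67361006 -33.012956
  42.21665274 -60.33077734]
(0.5843, -0.0541) 0.2 [-33.62867093  26.27016245  47.25975455 100.79174624 -21.51451614
  62.42085956 -69.14652105]
(0.4347, -0.3464) 0.008 [ -6.53363629  48.73521603  59.05253572 113.92983833 -55.31968306
  51.62235187  -6.90821577]
(0.4347, -0.3464) 0.2 [ -5.20786059  24.03208904  51.86017836 105.21258849 -21.44772858
  61.16088052 -35.16504237]
[ 0.5998 -0.3586] 0.008 [ -6.20748161  57.88590231  57.64265428  92.14830372 -54.29371876
  61.77616503 -22.86466761]
[ 0.5998 -0.3586] 0.2 [ -5.05116825  41.60189712  55.29840446  83.90863763 -34.85872573
  72.75218762 -36.18314312]
t 3.775 width 56.2 fing 20.000451528467238
lifted width 56.3
```

```bash
python3 - <<'E'
from h import *
place(BASE,.041)
release()
p,s=wristshot("w1"); print(s["fovy"],s["tool_from_camera"])
b=snapshot("top"); W=world(b)
E
```

```text
dz 0.004 z 0.0449 df [-0.3 -0.1  0.8] w 56.5
dz 0.001 z 0.042 df [-0.5  0.7  0.8] w 56.2
dz 0.0 z 0.0413 df [-1.3  0.7  4. ] w 56.0
t 10.15
62.515128659091324 [[-3.01519752e-04 -9.61735596e-01 -2.73979108e-01  7.45261405e-02]
 [ 9.99999927e-01 -2.25449931e-04 -3.09134907e-04  3.89257105e-04]
 [ 2.35537473e-04 -2.73979181e-01  9.61735594e-01 -1.62964339e-01]
 [ 0.00000000e+00  0.00000000e+00  0.00000000e+00  1.00000000e+00]]
```

View pics/w1.png

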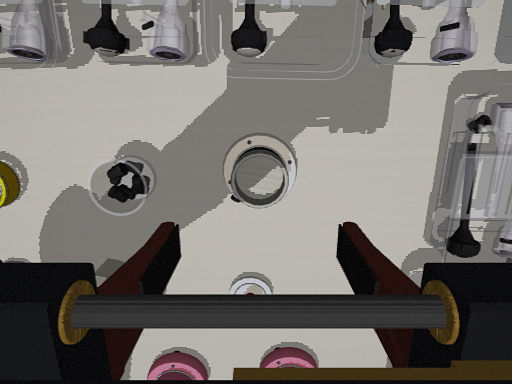

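The pan sits in the seat ring at pixel (260,178) and looks level. Next I'll check its rim numerically with the wrist depth and fetch the blue sieve.

```bash
cat >> h.py <<'E'
from scipy.spatial.transform import Rotation
def wristworld():
    T=np.eye(4);T[:3,:3]=Rotation.from_euler("xyz",current_tool_rot(),degrees=True).as_matrix();T[:3,3]=current_tcp_pos()
    s=snapshot("wrist"); M=np.linalg.inv(T@s["tool_from_camera"])
    s["R"],s["t"]=M[:3,:3],M[:3,3]
    return world(s),s
def rim(ztop,xy=BASE):
    W,s=wristworld(); P=W.reshape(-1,3); P=P[np.hypot(*(P[:,:2]-xy).T)<.04]
    r=P[abs(P[:,2]-ztop)<.005]
    (cx,cy),R=cv2.minEnclosingCircle(r[:,:2].astype(np.float32))
    A=np.c_[r[:,:2]-xy,np.ones(len(r))]; k=np.linalg.lstsq(A,r[:,2],rcond=None)[0]
    print("rim n",len(r),"c",round(cx,4),round(cy,4),"R",round(R,4),"z",k[2].round(4),"tilt deg",np.degrees(k[:2]).round(2))
    return s
E
python3 - <<'E'
from h import *
rim(.063)
pick((.4315,.1113),.008)
place(BASE,.041+.023)
release(); s=rim(.086); save("w2",s["img"][100:260,160:360])
E
```

```text
rim n 776 c 0.5984 -0.3594 R 0.0287 z 0.063 tilt deg [ 0.46 -0.22]
t 13.675 width 56.0 fing 20.00071194022894
lifted width 55.9
dz 0.004 z 0.0679 df [-1.   1.1 -0. ] w 55.9
dz 0.001 z 0.065 df [-0.1  1.9  0.9] w 56.4
dz 0.0 z 0.0644 df [-1.6  1.3  3.7] w 56.0
t 19.9667
rim n 906 c 0.5982 -0.3591 R 0.0287 z 0.0859 tilt deg [0.44 0.04]
```

View pics/w2.png

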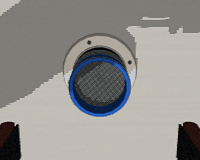

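The blue sieve is nested on the pan, with its rim at 85.9 mm (86 expected) and the same tilt reading as before. The yellow sieve is next.

```bash
python3 - <<'E'
from h import *
pick((.5843,-.0541),.008)
place(BASE,.041+.046)
release(); s=rim(.109); save("w3",s["img"][100:300,130:390])
E
```

```text
t 22.75 width 56.3 fing 20.000370293855667
lifted width 56.1
dz 0.004 z 0.091 df [-0.   0.3  0.7] w 56.6
dz 0.001 z 0.088 df [ 0.4 -0.5  0.3] w 56.5
dz 0.0 z 0.0873 df [0.1 0.5 4. ] w 56.5
dz -0.0007 z 0.0872 df [-0.9  1.   8.1] w 56.3
t 28.5417
rim n 1041 c 0.5983 -0.3592 R 0.0287 z 0.109 tilt deg [0.58 0.07]
```

View pics/w3.png

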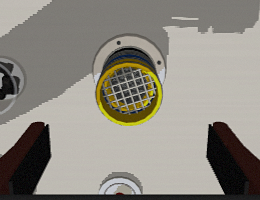

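The yellow sieve is seated with its rim at 109.0 mm and level. The lid is last.

```bash
python3 - <<'E'
from h import *
L=(.4347,-.3464)
reach([*L,.2],D)
pick(L,.017)
place(BASE,.119)
release(); W,s=wristworld(); save("w4",s["img"][100:300,130:390])
P=W.reshape(-1,3);P=P[np.hypot(*(P[:,:2]-BASE).T)<.035]
d=P[(abs(P[:,2]-.114)<.004)];k=P[P[:,2]>.141]
A=np.c_[d[:,:2]-BASE,np.ones(len(d))]; q=np.linalg.lstsq(A,d[:,2],rcond=None)[0]
print("disc",len(d),q[2].round(4),np.degrees(q[:2]).round(2),"knob",k[:,2].max().round(4),((k.min(0)+k.max(0))/2).round(4))
reach([.45,-.05,.3],D); t=snapshot("scene"); save("s2",cv2.resize(t["img"][120:300,140:440],(800,480)))
E
```

```text
t 31.675 width 19.6 fing 19.99995321035385
lifted width 19.4
dz 0.004 z 0.123 df [-0.7 -0.3 -0.2] w 19.6
dz 0.001 z 0.12 df [-0.2 -0.4 -0.6] w 19.4
dz 0.0 z 0.1191 df [ 0.  -0.8 -0.4] w 19.6
dz -0.0007 z 0.1189 df [-1.7 -0.1  6.3] w 19.5
t 37.125
disc 2686 0.1148 [-0.06  0.04] knob 0.3171 [ 0.6089 -0.3597  0.2291]
```

View pics/s2.png

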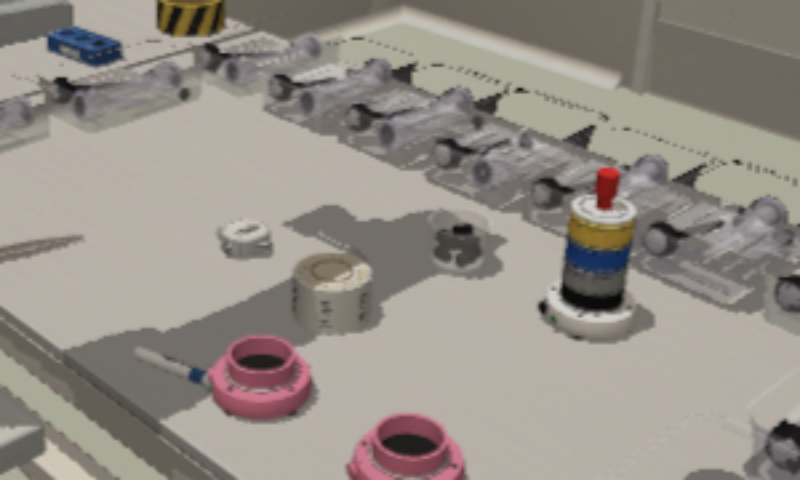

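The finished stack at (600,250) reads base, steel, blue, yellow, lid, and stands straight. The lid disc is at 114.8 mm (114 expected) with under 0.1° of tilt. The counter, label roll and beaker are still standing.

```bash
python3 -c "
from station import *
wait(.5);print(sign_off())"
```

```text
the job is handed in; nothing more can be done
None
```

I built the stack on the white base in the order asked (pan, fine blue sieve, coarse yellow sieve, lid), with each part seated level and released before the next, left the label roll, counter and beaker alone, and handed it in at about 40 s.

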